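# Unlock the sample carriage and slide it to its stop

## Robot

A 6-joint arm with a two-finger parallel gripper is mounted at the origin on a cart in front of the work surface, level with it; the furniture and walls round the work are solid. World frame = base frame: x ahead of the robot, y to its left, z up, the work surface at z = 0. Lengths are in m, angles in degrees, forces in N, time in s.
With the tool pointing down it reaches from about 0.375 to 0.9 m from the base axis. Payload 3.1 kg.
Tool frame: the origin (TCP) lies on the centre line of the jaws, within the pads' length; the fingertips stand 17 mm ahead of it and the grasp point (between the pads) lies 2 mm behind it; z points along the fingers, y is the line along which they close (so a half turn about z gives the same grasp; the last joint's range is limited). The gripper opens to 87 mm and grips with 3 to 60 N. Pads are 19 mm wide; open, the fingers measure 117 mm over their backs; the gripper's body (75 mm by 190 mm) begins 51 mm behind the grasp point.
Start: joints at [-85.743, 30.224, 82.088, -0, 67.689, -10.227], TCP at [0.156, -0.605, 0.24] pointing down, gripper open.
Joint ranges: [-176.69, 176.69], [-43.24, 126.21], [12.49, 139.97], [-82, 262], [0, 151.66], [-163.58, 163.58]. Speed limits (degrees/s): [159.86, 159.86, 180, 180, 180, 180].

## Interface

Orientations are given as a 3x3 rotation matrix whose columns are the frame's x, y, z axes.
In Python, from rig import bot, imaging, finder gives the robot as it stands. The module is installed in compiled form; this text tells all that it offers.
- The arm moves only by the tool play_rows, never from a script. Its argument "motion" is a list that holds one entry, the list of rows, each a list of 6 numbers: the shift along the tool's x, y, z in shares of 0.8 m (1.0 is 0.8 m), then the turn, a rotation vector about the tool's x, y, z in shares of 60 degrees (1.0 is 60 degrees). In form: [[[dx, dy, dz, wx, wy, wz], ...]]. A call has 1 to 8 rows; each row is the pose to reach, as a shift and turn from the pose commanded when the call began, along the tool's axes at that moment; what a row does not reach only later rows make up. A row lasts 1/12 s, in which the tool goes at most 41.7 mm and 7.16 degrees, less where a joint would pass 70% of its speed; a pose out of reach is approached as far as the arm can. A call with a gripper value outside its range is refused whole. "fingers" is the finger opening in m, from 0 to 0.087, set as the call begins (left out, the last holds). The fingers move at their own pace and stop on an object; the grip force is fixed at half the most. Time passes only in rows, so rows that repeat a pose let the fingers close. It gives the time, the measured TCP pose, the force, the opening and the grip force at its end, in the units of the state.
- bot.read_state(): the state, without advancing time (a new reading comes with each control period).
- imaging.capture(name): name is "scene" or "side" or "wrist"; returns a dict with "frame" (480x640x3 uint8, red, green, blue), "camera_matrix" (3x3 intrinsics, pixels), "R" (3x3) and "t" (3): a world point X has camera coordinates R X + t. Camera axes: x right, y down, z forward; pixel columns grow to the right and rows downward; lengths in m; the calibration is good to about 2 mm. A picture is of the moment at which its call begins. There is no depth.
- bot.hand_in(): hands the job in; it is judged then, once.
Trained networks look in the newest picture that a camera, given by its name, has taken for a name from the list of things; names that differ only in an ending like _2 or _b are one class to them, and where a whole thing is asked for, a point or a joint stands for the part that bears it (a point fixed in the world has none). Each returns a list of dicts, best first, with "confidence" (0 to 1); they miss things now and then, are a little off and sometimes report something else, mostly with a low value. They report only what shows in the picture. A call takes as long as a camera call.
- finder.recognise(camera, name): "at" ([x, y, z] in m, in world coordinates, good to about 4 mm: the middle of the surface that is visible of it).
- finder.outline_of(camera, name): "pixels" (480x640 bool, what is visible of it).
The state is a dict: "time_s": time; "joint_positions": joint angles; "qvel": joint speeds; "tau": joint torques, N m; "position": TCP position; "tcp_rot": TCP orientation; "force": force on the tool from outside, world axes, zero at the start; "moment": the same for the moment, N m; "opening": opening from 0.0 (shut) to 1.0 (fully open); "grasp_force": force on a finger pad.
Only numpy, scipy, OpenCV 4.12 (cv2) and the standard library are available. Lean on these libraries where they do the work, as an engineer would, in place of code of your own. Each camera call takes 0.05 s, during which the arm holds its last target. There are 200 camera calls.

## Task

Press the round lock button on the sample carriage down with the closed fingertips and, keeping it held down all the way, push the carriage gently along its rail until it is fully against the end stop; only then let the button come up so that the carriage locks there, and move clear. The crucible rides along in its cell: do not touch it, and leave the things standing around alone. Nothing is to be gripped or lifted.

Things in the scene. Friction and masses are not known exactly. Their poses are not given: they have to be found in the camera images.
- rail: Fixed slide rail on the worktop: aluminium base plate 345 x 90 x 8 mm, two round steel guide rods, a grey block 32 mm high at each end. Origin: centre of the underside, on the worktop. Its x axis is the direction in which the carriage must slide (roughly away from the robot; place and heading vary); z is up.
- carriage (a joint): Travel of the carriage along rail x, m: 0 locked at home, growing to the end stop, met at 0.095 to 0.135. Aluminium plate 116 mm long, 80 mm wide, flat deck 45 mm above the worktop. Sliding takes about 2 N plus 6 N per m/s. With the button up it is locked (up to 2 mm of play); if the button is let up on the way, a sprung pin locks into the next of a row of notches 12 mm apart.
- lock_button (a joint): How far the lock button is pressed, m: 0 up, 0.009 fully down. The carriage is free when the button is down by more than 0.005; aim for about 0.007. Spring: 2 N at first touch, about 5 N at 0.007, 5.6 N fully down; it springs up by itself.
- button_top (a point): Centre of the flat top of the round black lock button, 25 mm in diameter, near the trailing end of the carriage; moves with the carriage and the button. Up, it stands 14 mm above the deck (59 mm above the worktop); fully down, 5 mm above the deck; the collar round it 4 mm. Axes as the rail's.
- push_wall (a point): Upright grey wall on the carriage just ahead of the button, to be pushed by the fingertips that hold the button. Point: mid-width of the face towards the button, 20 mm above the deck. The face is 22 mm ahead (rail +x) of the button's axis, 50 mm wide, 30 mm high above the deck; the wall is 7 mm thick.
- carriage_nose (a point): Middle of the carriage's leading end face, 95 mm ahead (rail +x) of the button's axis, 39.5 mm above the worktop. Axes as the rail's.
- stop_face (a point): Middle of the contact face of the end stop's black rubber bumper, 39.5 mm above the worktop. Axes as the rail's. The carriage is home against the stop when carriage_nose reaches this point (along the rail's x).
- end_stop: End stop: grey block 22 mm (along the rail) x 90 mm, 50 mm high, clamped astride the rail, a small steel screw on top (up to 61 mm high); a thin steel keeper bar reaches from it low along the rail under the carriage. Origin: on the worktop below its contact face; axes as the rail's. Its place along the rail varies; fixed in a run.
- cell (a point): Centre of the round cell on the carriage deck in which the crucible stands, 66 mm ahead (rail +x) of the button's axis, on the deck (45 mm above the worktop); its rim is 39 mm across and 6 mm high.
- crucible: White porcelain crucible, 39 mm across its rim, 32 mm high, open, standing loose in the cell on the carriage. Origin: centre of its foot. Not to be touched.
- weigh_bottle: Clear glass weighing bottle with lid, 39 mm across, 58 mm high, standing to the left of the rail's far half. Origin: centre of its foot. Leave alone.
- jar: Small grey-filled wide jar, 47 mm across, 46 mm high, standing between the near end of the rail and the edge of the worktop. Origin: centre of its foot. Leave alone.
- tape: Roll of black tape lying flat left of the rail's near end, 58 mm across, 19 mm high. Origin: centre of its underside. Leave alone.

How it is judged:
By the outcome, as a careful person would: the job done as asked, in the order asked, and still so for the second after the job is handed in, with the robot touching nothing.
It also fails if it takes over 40 s, if anything falls off the work surface, if the arm or the gripper's body presses on something with over 40 N, if the wrist force passes 120 N, or if a joint passes its speed limit or range.

## Working session

There is one attempt and no reset: what is moved stays moved. The work goes in short steps, Python scripts to look and compute and a tool call to move; the robot and the scene stay as the last step left them, time stands still between calls to the robot, and variables do not carry over. Pictures are saved under pics/ and viewed, at most 10 in all, crops included, and the job is handed in when it is done.

Besides the shell and the picture viewer there is one more tool, called after "Call:" in YAML: its name, and indented under it one key for each argument. play_rows: Moves the arm, as the interface text tells. Its arguments: {"type":"object","properties":{"motion":{"type":"array"},"fingers":{"type":"number"}},"required":["motion"]}

```bash
mkdir -p pics
cat > h.py <<'E'
from rig import bot, imaging, finder
import numpy as np, cv2
def cap(n,f=None):
    d=imaging.capture(n)
    if f: cv2.imwrite('pics/'+f,cv2.cvtColor(d['frame'],cv2.COLOR_RGB2BGR))
    return d
def proj(d,X):
    X=np.atleast_2d(X);c=X@np.array(d['R']).T+np.array(d['t']);p=c@np.array(d['camera_matrix']).T
    return p[:,:2]/p[:,2:]
def plane(d,uv,z):
    R=np.array(d['R']);t=np.array(d['t']);C=-R.T@t
    r=R.T@np.linalg.solve(np.array(d['camera_matrix']),[uv[0],uv[1],1]);return C+r*(z-C[2])/r[2]
def tri(obs):
    A=[];b=[]
    for d,uv in obs:
        R=np.array(d['R']);t=np.array(d['t']);C=-R.T@t
        r=R.T@np.linalg.solve(np.array(d['camera_matrix']),[uv[0],uv[1],1]);r/=np.linalg.norm(r)
        P=np.eye(3)-np.outer(r,r);A.append(P);b.append(P@C)
    return np.linalg.lstsq(np.vstack(A),np.hstack(b),rcond=None)[0]
E
python3 - <<'E'
from h import *
np.set_printoptions(precision=4,suppress=True)
s=bot.read_state();print(s['time_s'],s['tcp_rot'],s['force'])
for c in ['scene','side','wrist']:
    d=cap(c,c+'0.png');print(c,-np.array(d['R']).T@d['t'])
    for n in ['rail','lock_button','button_top','push_wall','carriage_nose','stop_face','end_stop','cell','crucible','jar','weigh_bottle','tape']:
        r=finder.recognise(c,n)
        print(n,[(np.round(x['at'],4).tolist(),round(x['confidence'],2)) for x in r[:2]])
E
```

```text
0.0 [[ 0.9682  0.2502 -0.0002]
 [ 0.2502 -0.9682  0.0021]
 [ 0.0004 -0.0021 -1.    ]] [-0.3142 -0.4577 -0.309 ]
scene [-0.2507  0.6727  0.6575]
rail [([0.4844, 0.2892, 0.0306], 0.9)]
lock_button [([0.4538, 0.2843, 0.0593], 0.69)]
button_top []
push_wall [([0.4805, 0.2879, 0.0439], 0.65), ([0.3218, 0.4221, 0.0162], 0.46)]
carriage_nose [([0.4756, 0.2881, 0.0451], 0.92), ([0.6537, 0.259, 0.0349], 0.34)]
stop_face []
end_stop [([0.6584, 0.265, 0.0401], 0.73)]
cell []
crucible [([0.5244, 0.2787, 0.0704], 0.89)]
jar [([0.3125, 0.2349, 0.0323], 0.95)]
weigh_bottle [([0.6917, 0.3724, 0.0334], 0.67)]
tape [([0.3241, 0.4203, 0.018], 0.94)]
side [0.2397 1.0602 0.3768]
rail [([0.5213, 0.2999, 0.0283], 0.82)]
lock_button [([0.4578, 0.2916, 0.0607], 0.65)]
button_top [([0.4613, 0.2939, 0.0571], 0.54)]
push_wall [([0.4845, 0.3024, 0.045], 0.96), ([0.6639, 0.2749, 0.0402], 0.56)]
carriage_nose [([0.4841, 0.3059, 0.0477], 0.62)]
stop_face [([0.6611, 0.2743, 0.0379], 0.59)]
end_stop [([0.6588, 0.275, 0.035], 0.56), ([0.5265, 0.2869, 0.0686], 0.4)]
cell [([0.4841, 0.3015, 0.0425], 0.81)]
crucible [([0.5252, 0.2861, 0.0688], 0.66)]
jar [([0.319, 0.2434, 0.03], 0.64)]
weigh_bottle [([0.6872, 0.3678, 0.0274], 0.65), ([0.4832, 0.3004, 0.0458], 0.6)]
tape []
wrist [ 0.2263 -0.5858  0.3852]
rail []
lock_button []
button_top []
push_wall []
carriage_nose []
stop_face []
end_stop []
cell []
crucible []
jar []
weigh_bottle []
tape []
```

View pics/scene0.png

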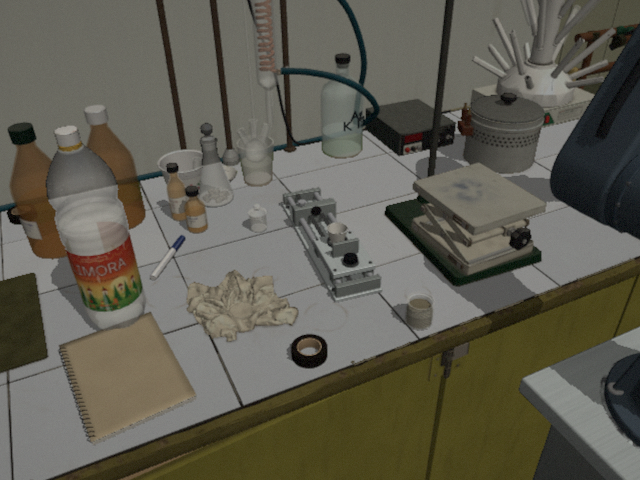

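View pics/side0.png

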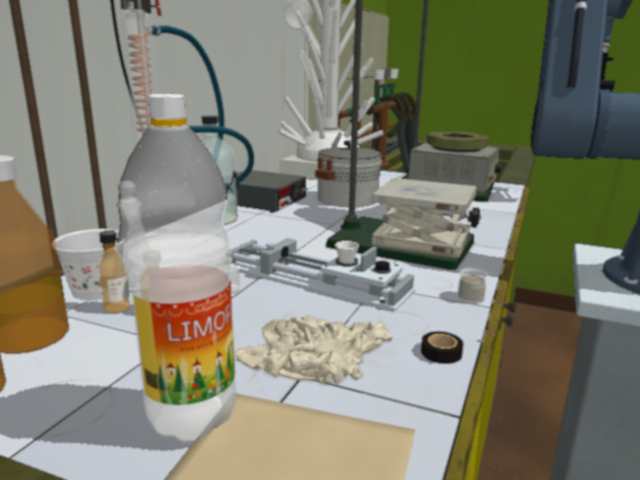

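The scene shows the rail with the button at about (350,259), the crucible at (337,231) and the end stop near (318,212). A lab jack (480,210) and a stand rod with its foot near (432,185) stand to the right. In the side view the crucible is at (347,250) and the button at (383,266). I'll locate the obstacles next and then move over.

Run:
```python
from h import *
np.set_printoptions(precision=3,suppress=True)
a=cap('scene');b=cap('side')
print('rod',plane(a,(432,183),0.01),plane(b,(350,240),0.01))
# rod base known -> top of pictured rod
print('jack tops',[tri([(a,p),(b,q)]) for p,q in [((414,182),(372,203)),((545,206),(478,186))]])
for p in [(388,212),(458,282),(540,250),(480,225)]: print(plane(a,p,0.01))
for p in [(414,182),(480,243),(545,206),(478,165)]: print(plane(a,p,0.12))
```

```text
rod [ 0.681 -0.05   0.01 ] [0.597 0.069 0.01 ]
jack tops [array([0.546, 0.096, 0.11 ]), array([ 0.358, -0.051,  0.126])]
[0.619 0.104 0.01 ]
[0.362 0.115 0.01 ]
[ 0.371 -0.084  0.01 ]
[ 0.492 -0.037  0.01 ]
[0.542 0.101 0.12 ]
[0.324 0.117 0.12 ]
[ 0.363 -0.058  0.12 ]
[ 0.542 -0.051  0.12 ]
```

Units first: shifts go in shares of 0.8 m and turns go in shares of 60 degrees. So -0.168 m is -0.21, -0.12 m is -0.15, -33 degrees is -0.55.

Call:
play_rows:
  motion:
    - [[0, 0, -0.0375, 0, 0, 0], [0.0125, -0.0125, -0.0875, 0, 0, -0.05], [0.0375, -0.0375, -0.125, 0, 0, -0.1333], [0.0688, -0.0725, -0.15, 0, 0, -0.2167], [0.1, -0.1075, -0.15, 0, 0, -0.3], [0.1313, -0.1425, -0.15, 0, 0, -0.3833], [0.1625, -0.175, -0.15, 0, 0, -0.4667], [0.1938, -0.21, -0.15, 0, 0, -0.55]]
  fingers: 0

```text
time_s: 2.72
position: [0.2649, -0.4022, 0.3599]
tcp_rot: [[0.673, 0.74, 0.001], [0.74, -0.673, -0.001], [-0.0, 0.001, -1.0]]
force: [1.1, 0.3, 0.7]
opening: 0.476
grasp_force: 0.0
```

```bash
cat > st.py <<'E'
from h import *
np.set_printoptions(precision=4,suppress=True)
def st():
    s=bot.read_state();R=np.array(s['tcp_rot']);print('t',s['time_s'],'p',np.array(s['position']),'yaw',np.degrees(np.arctan2(R[1,0],R[0,0])),'tilt',R[:,2],'F',np.array(s['force']),'q',np.array(s['joint_positions']),'open',s['opening']);return s
def to(s,X): return np.array(s['tcp_rot']).T@(np.array(X)-s['position'])
if __name__=='__main__':
    import sys
    s=st()
    if len(sys.argv)>3: print('tool shift',to(s,[float(v) for v in sys.argv[1:4]]))
E
python3 st.py 0.42 -0.10 0.36
```

```text
t 2.7167 p [ 0.2649 -0.4022  0.3599] yaw 47.69693831672779 tilt [ 0.0006 -0.001  -1.    ] F [1.0883 0.2776 0.6798] q [-69.9577  11.1999  92.3356   0.0104  76.397  -27.6571] open 0.4762641998292716
tool shift [ 0.3279 -0.0887 -0.0003]
```

Converted, 0.3 m is 0.375, 0.26 m is 0.325, -32 degrees is -0.5333.

Call:
play_rows:
  motion:
    - [[0.0375, -0.01, 0, 0, 0, -0.0667], [0.085, -0.0225, 0, 0, 0, -0.1333], [0.1325, -0.0363, 0, 0, 0, -0.2], [0.1813, -0.0488, 0, 0, 0, -0.2667], [0.2288, -0.0625, 0, 0, 0, -0.3333], [0.2775, -0.075, 0, 0, 0, -0.4], [0.325, -0.0875, 0, 0, 0, -0.4667], [0.375, -0.1013, 0, 0, 0, -0.5333]]

```text
time_s: 3.38
position: [0.4079, -0.1262, 0.36]
tcp_rot: [[0.18, 0.984, 0.001], [0.984, -0.18, -0.001], [-0.001, 0.001, -1.0]]
force: [0.2, -0.3, -0.2]
opening: 0.004
grasp_force: 0.0
```

```bash
python3 st.py 0.42 0.1 0.36; python3 st.py 0.5 0.24 0.36
```

```text
t 3.3833 p [ 0.4079 -0.1262  0.36  ] yaw 79.6485213374554 tilt [ 0.001  -0.0008 -1.    ] F [ 0.2126 -0.2646 -0.1624] q [-32.2463   6.0967  98.7173  -0.0095  75.1109 -21.8924] open 0.004352718426478654
tool shift [ 0.2247 -0.0288 -0.0002]
t 3.3833 p [ 0.4079 -0.1262  0.36  ] yaw 79.6485213374554 tilt [ 0.001  -0.0008 -1.    ] F [ 0.2126 -0.2646 -0.1624] q [-32.2463   6.0967  98.7173  -0.0095  75.1109 -21.8924] open 0.004352718426478654
tool shift [ 0.3767  0.0248 -0.0003]
```

Converted, 0.31 m is 0.3875, 0.275 m is 0.3438.

Call:
play_rows:
  motion:
    - [[0.0438, -0.0075, 0, 0, 0, 0], [0.0938, -0.015, 0, 0, 0, 0], [0.1438, -0.0225, 0, 0, 0, 0], [0.1938, -0.0275, 0, 0, 0, 0], [0.2438, -0.0325, 0, 0, 0, 0], [0.2938, -0.0313, 0, 0, 0, 0], [0.3438, -0.025, 0, 0, 0, 0], [0.3875, -0.0063, 0, 0, 0, 0]]

```text
time_s: 4.05
position: [0.4574, 0.1808, 0.36]
tcp_rot: [[0.18, 0.984, -0.001], [0.984, -0.18, 0.0], [0.0, -0.001, -1.0]]
force: [-0.1, -1.2, -0.3]
opening: 0.007
grasp_force: 0.0
```

Converted, 0.05 m is 0.0625, 0.035 m is 0.0438.

Call:
play_rows:
  motion:
    - [[0.025, 0.0188, 0, 0, 0, 0], [0.0375, 0.0438, 0, 0, 0, 0], [0.0375, 0.0625, 0, 0, 0, 0], [0.0375, 0.0625, 0, 0, 0, 0], [0.0375, 0.0625, 0, 0, 0, 0]]

```text
time_s: 4.47
position: [0.5136, 0.1982, 0.3591]
tcp_rot: [[0.183, 0.983, -0.001], [0.983, -0.183, -0.0], [-0.0, -0.001, -1.0]]
force: [-1.0, 0.4, -0.5]
opening: 0.006
grasp_force: 0.0
```

Run:
```python
from st import *
s=st();d=cap('wrist','w1.png');print(-np.array(d['R']).T@d['t'])
for n in ['rail','lock_button','button_top','push_wall','carriage_nose','stop_face','end_stop','cell','crucible','jar']:
    r=finder.recognise('wrist',n);o=finder.outline_of('wrist',n)
    print(n,[(np.round(x['at'],4).tolist(),round(x['confidence'],2)) for x in r[:2]],[np.argwhere(x['pixels']).mean(0)[::-1].round(1) for x in o[:1]])
```

```text
t 4.4667 p [0.5136 0.1982 0.3591] yaw 79.47274771791332 tilt [-0.0014 -0.0002 -1.    ] F [-1.0469  0.4205 -0.5128] q [ 9.4714 17.54   83.5505  0.0029 78.9899 19.9981] open 0.005566994398483275
[0.5264 0.2711 0.5047]
rail [] [array([364.9, 127.7])]
lock_button [([0.4645, 0.2823, 0.0605], 0.61)] [array([257.5, 135.9])]
button_top [([0.4641, 0.2818, 0.0597], 0.72), ([0.4895, 0.2835, 0.0462], 0.35)] [array([424.9, 126.2])]
push_wall [([0.491, 0.2856, 0.0455], 0.28)] [array([125.3,  31.8])]
carriage_nose [([0.4901, 0.2787, 0.043], 0.9)] [array([286.4, 132.9])]
stop_face [([0.6621, 0.2555, 0.0489], 0.56), ([0.5827, 0.2668, 0.0275], 0.43)] [array([424.6, 126.5])]
end_stop [([0.6564, 0.258, 0.0506], 0.89)] [array([425. , 126.5])]
cell [([0.4905, 0.2789, 0.046], 0.89)] [array([286.7, 133. ])]
crucible [([0.5255, 0.2747, 0.0589], 0.78)] [array([316.7, 131.2])]
jar [([0.3248, 0.2278, 0.0332], 0.62)] [array([159.7, 200.5])]
```

View pics/w1.png

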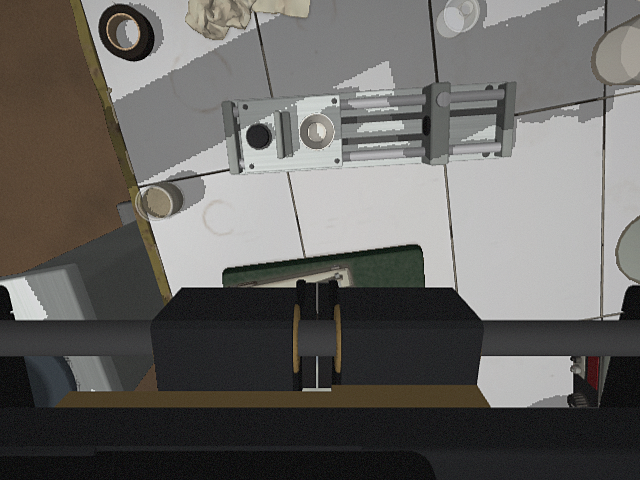

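The wrist view shows the rail nearly horizontal. The button is at (258,136), the push wall at (284,134), the crucible at (317,131), the bumper at about (426,125), the jar at (159,200) and the stand base at (320,265).

Run:
```python
from st import *
D={c:cap(c) for c in ['wrist','scene','side']}
P={}
for c,d in D.items():
    for n in ['lock_button','crucible']:
        o=finder.outline_of(c,n)
        if o:
            m=o[0]['pixels'].astype(np.uint8);yx=np.argwhere(m);P[c,n]=yx.mean(0)[::-1];print(c,n,o[0]['confidence'],m.sum(),P[c,n],yx.min(0)[::-1],yx.max(0)[::-1])
print('btn tri all',tri([(D[c],P[c,'lock_button']) for c in D if (c,'lock_button') in P]))
w=D['wrist'];b=plane(w,P['wrist','lock_button'],.058);print('btn plane',b)
# dark blob refinement in wrist
g=cv2.cvtColor(w['frame'],cv2.COLOR_RGB2GRAY)
m=(g[118:154,240:276]<70).astype(np.uint8);n,l,s,c=cv2.connectedComponentsWithStats(m);k=1+np.argmax(s[1:,4]);print('dark',c[k]+[240,118],s[k])
# rail long edges: Canny/Hough in wrist
e=cv2.Canny(g[70:185,215:525],60,150);L=cv2.HoughLinesP(e,1,np.pi/720,50,minLineLength=70,maxLineGap=8)
for x in L[:,0]:
    a=plane(w,x[:2]+[215,70],.03);q=plane(w,x[2:]+[215,70],.03);v=q-a;ang=np.degrees(np.arctan2(v[1],v[0]))
    if abs((ang+90)%180-90)<25: print(x+[215,70,215,70],ang)
for p in [(422,126),(426,84),(423,163)]: print(plane(w,p,.045))
```

```text
wrist lock_button 0.83 427 [257.3279 135.8548] [246 125] [269 147]
wrist crucible 0.97 1046 [315.9388 131.4933] [298 113] [333 150]
scene lock_button 0.46 118 [350.6949 258.3898] [344 253] [357 263]
scene crucible 0.65 379 [337.1583 232.3008] [327 223] [348 243]
side lock_button 0.64 135 [381.7333 264.9407] [375 260] [389 270]
side crucible 0.64 394 [345.9442 250.8706] [335 241] [357 262]
btn tri all [0.4607 0.282  0.0536]
btn plane [0.4609 0.2832 0.058 ]
dark [258.1396 135.9521] [  6   6  25  25 480]
[240 175 431 163] -6.937367636090816
[268 129 429 118] -6.745236934626742
[340 117 420 112] -7.080138712462148
[341 154 429 148] -6.674969142737638
[378  96 505  89] -7.520519732196512
[331 139 429 132] -6.537079903141017
[341 145 420 140] -6.969869803578225
[268 140 342 134] -6.017719616379594
[280 127 351 123] -7.401681295697114
[226 147 309 147] -10.484855753751306
[0.6465 0.2599 0.045 ]
[0.6558 0.3037 0.045 ]
[0.6431 0.2183 0.045 ]
```

Run:
```python
from h import *
d=cap('wrist');print(d['camera_matrix'])
cv2.imwrite('pics/f.png',cv2.resize(cv2.cvtColor(d['frame'][260:400,240:400],cv2.COLOR_RGB2BGR),(640,560),interpolation=cv2.INTER_CUBIC))
s=bot.read_state();R=np.array(s['tcp_rot']);p=np.array(s['position'])
for k in [[0,0,.017],[.0095,0,.017],[.0095,.015,.017],[.0095,-.015,.017],[-.0095,0,.017]]: print(k,proj(d,p+R@k))
```

```text
[[385.24980135   0.         316.60533843]
 [  0.         385.24980135 242.76134721]
 [  0.           0.           1.        ]]
[0, 0, 0.017] [[318.82371546 303.33841238]]
[0.0095, 0, 0.017] [[318.86663545 283.95183025]]
[0.0095, 0.015, 0.017] [[352.08608599 283.97391357]]
[0.0095, -0.015, 0.017] [[285.64936239 283.92974838]]
[-0.0095, 0, 0.017] [[318.78201385 322.17465639]]
```

View pics/f.png

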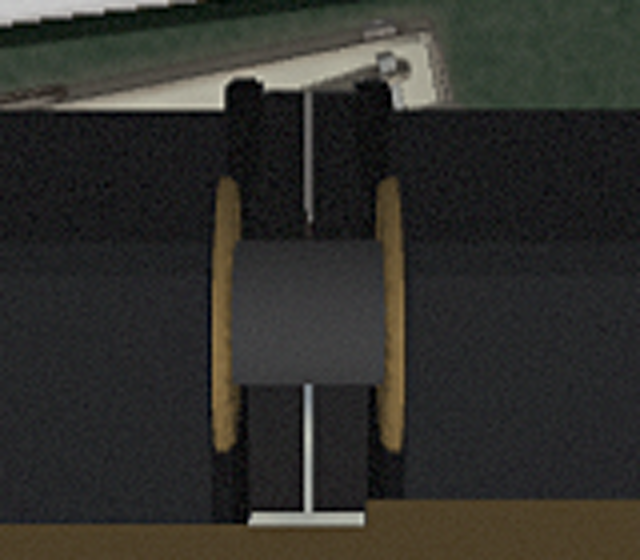

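```bash
python3 st.py 0.4694 0.2815 0.110
```

```text
t 6.0167 p [0.5137 0.1983 0.3596] yaw 79.48495629569818 tilt [ 0.  0. -1.] F [-1.0221  1.1224 -0.6401] q [ 9.4735 17.4928 83.5441  0.0005 78.96   19.9884] open 0.006822675979215498
tool shift [ 0.0737 -0.0588  0.2496]
```

Converted, 0.24 m is 0.3, 0.085 m is 0.1063, -3.6 degrees is -0.06.

Call:
play_rows:
  motion:
    - [[0.025, -0.0188, 0.025, 0, 0, -0.02], [0.0563, -0.0438, 0.0625, 0, 0, -0.04], [0.0813, -0.0663, 0.1063, 0, 0, -0.06], [0.0925, -0.0738, 0.15, 0, 0, -0.06], [0.0925, -0.0738, 0.1938, 0, 0, -0.06], [0.0925, -0.0738, 0.2375, 0, 0, -0.06], [0.0925, -0.0738, 0.275, 0, 0, -0.06], [0.0925, -0.0738, 0.3, 0, 0, -0.06]]

```text
time_s: 6.68
position: [0.4677, 0.2815, 0.1167]
tcp_rot: [[0.12, 0.993, -0.004], [0.993, -0.12, -0.001], [-0.002, -0.004, -1.0]]
force: [0.8, -0.5, 0.2]
opening: 0.003
grasp_force: 0.0
```

Converted, 0.01 m is 0.0125, 0.008 m is 0.01.

Call:
play_rows:
  motion:
    - [[0, 0, 0.01, 0, 0, 0], [0, 0, 0.0125, 0, 0, 0], [0, 0, 0.0125, 0, 0, 0]]

```text
time_s: 6.93
position: [0.4697, 0.2819, 0.1097]
tcp_rot: [[0.12, 0.993, 0.0], [0.993, -0.12, 0.0], [0.0, 0.0, -1.0]]
force: [0.1, 0.4, 0.8]
opening: 0.006
grasp_force: 0.0
```

Run:
```python
from st import *
s=st();d=cap('wrist');f=cv2.cvtColor(d['frame'],cv2.COLOR_RGB2BGR)
R=np.array(s['tcp_rot']);p=np.array(s['position']);print('tip px',proj(d,p+R@[0,0,.017]))
B=np.array([.4615,.2825,.059]);print('B px',proj(d,B));u=np.array([.9928,-.1201,0])
o=finder.outline_of('wrist','lock_button');
for x in o[:1]:
  yx=np.argwhere(x['pixels']);print(yx.mean(0)[::-1],yx.min(0)[::-1],yx.max(0)[::-1],x['confidence'])
print(finder.recognise('wrist','push_wall')[:2],finder.recognise('wrist','button_top')[:1])
cv2.imwrite('pics/w2.png',f)
```

```text
t 6.9333 p [0.4697 0.2819 0.1097] yaw 83.08024099845024 tilt [ 0.0003  0.0001 -1.    ] F [0.1098 0.4249 0.7951] q [19.2828 35.1524 99.6055  0.0002 45.2249 26.2024] open 0.005785660894930977
tip px [[318.6603 303.4449]]
B px [[303.254  278.1305]]
[299.5835 269.0034] [278 251] [323 286] 0.61
[{'at': [0.4924, 0.2984, 0.0432], 'confidence': 0.56}, {'at': [0.4616, 0.2862, 0.0592], 'confidence': 0.22}] [{'at': [0.4639, 0.2895, 0.0567], 'confidence': 0.71}]
```

View pics/w2.png

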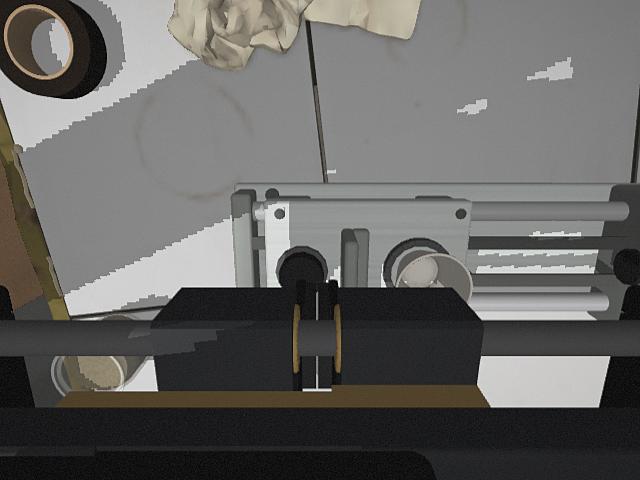

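The wrist view shows the button centred at about (302,272). The fingertips (297–338) sit just short of the push wall face at (349), which is about 8 mm ahead of the button axis as planned. The button is about 3 mm further left than estimated, so I'll correct for that and descend.

Converted, 0.036 m is 0.045, 0.003 m is 0.0038.

Call:
play_rows:
  motion:
    - [[0.0038, 0, 0.0125, 0, 0, 0], [0.0038, 0, 0.025, 0, 0, 0], [0.0038, 0, 0.035, 0, 0, 0], [0.0038, 0, 0.04, 0, 0, 0], [0.0038, 0, 0.0425, 0, 0, 0], [0.0038, 0, 0.045, 0, 0, 0], [0.0038, 0, 0.045, 0, 0, 0]]

```text
time_s: 7.72
position: [0.4687, 0.2845, 0.0731]
tcp_rot: [[0.12, 0.993, -0.002], [0.993, -0.12, -0.001], [-0.001, -0.002, -1.0]]
force: [-2.6, -0.4, 3.0]
opening: 0.006
grasp_force: 1.5
```

Call:
play_rows:
  motion:
    - [[0, 0, 0.0019, 0, 0, 0], [0, 0, 0.0038, 0, 0, 0], [0, 0, 0.0056, 0, 0, 0], [0, 0, 0.0056, 0, 0, 0]]

```text
time_s: 8.05
position: [0.4694, 0.2846, 0.0691]
tcp_rot: [[0.12, 0.993, -0.0], [0.993, -0.12, -0.0], [-0.0, -0.0, -1.0]]
force: [-2.2, -1.3, 4.7]
opening: 0.006
grasp_force: 2.3
```

```bash
python3 st.py
```

```text
t 8.05 p [0.4694 0.2846 0.0691] yaw 83.08873988282728 tilt [-0.0004 -0.0003 -1.    ] F [-2.181  -1.2549  4.7214] q [ 19.567   39.1656 100.5299  -0.0122  40.3291  26.4876] open 0.0056421534227228416
```

Call:
play_rows:
  motion:
    - [[0, 0.0013, 0, 0, 0, 0], [0, 0.0038, 0, 0, 0, 0], [0, 0.0063, 0, 0, 0, 0], [0, 0.0088, 0, 0, 0, 0], [0, 0.0113, 0, 0, 0, 0], [0, 0.0138, 0, 0, 0, 0], [0, 0.0163, 0, 0, 0, 0], [0, 0.0188, 0, 0, 0, 0]]

```text
time_s: 8.72
position: [0.4846, 0.2828, 0.069]
tcp_rot: [[0.12, 0.993, -0.0], [0.993, -0.12, -0.0], [-0.0, -0.0, -1.0]]
force: [-3.1, -2.4, 4.6]
opening: 0.002
grasp_force: 2.3
```

Run:
```python
from st import *
st();a=cap('scene');b=cap('side')
for c in ['scene','side']: print(c,[x['at'] for x in finder.recognise(c,'crucible')[:1]])
```

```text
t 8.7167 p [0.4846 0.2828 0.069 ] yaw 83.08439554105263 tilt [-0.0002 -0.0002 -1.    ] F [-3.0575 -2.4098  4.5869] q [18.8578 39.7324 98.7431 -0.013  41.5401 25.7832] open 0.001793510182676535
scene []
side [[0.5403, 0.2879, 0.0694]]
```

Converted, 0.023 m is 0.0288, 0.002 m is 0.0025.

Call:
play_rows:
  motion:
    - [[0, 0.0025, 0, 0, 0, 0], [0, 0.0063, 0, 0, 0, 0], [0, 0.01, 0, 0, 0, 0], [0, 0.0138, 0, 0, 0, 0], [0, 0.0175, 0, 0, 0, 0], [0, 0.0213, 0, 0, 0, 0], [0, 0.025, 0, 0, 0, 0], [0, 0.0288, 0, 0, 0, 0]]

```text
time_s: 9.58
position: [0.5077, 0.2802, 0.0691]
tcp_rot: [[0.12, 0.993, 0.0], [0.993, -0.12, 0.0], [0.0, 0.0, -1.0]]
force: [-2.3, -2.3, 4.9]
opening: 0.009
grasp_force: 2.3
```

Converted, 0.024 m is 0.03, 0.009 m is 0.0113.

Call:
play_rows:
  motion:
    - [[0, 0.0038, 0, 0, 0, 0], [0, 0.0075, 0, 0, 0, 0], [0, 0.0113, 0, 0, 0, 0], [0, 0.015, 0, 0, 0, 0], [0, 0.0188, 0, 0, 0, 0], [0, 0.0225, 0, 0, 0, 0], [0, 0.0263, 0, 0, 0, 0], [0, 0.03, 0, 0, 0, 0]]

```text
time_s: 10.25
position: [0.5315, 0.2773, 0.0691]
tcp_rot: [[0.12, 0.993, 0.0], [0.993, -0.12, 0.0], [0.0, 0.0, -1.0]]
force: [-2.7, -1.0, 4.6]
opening: 0.007
grasp_force: 2.3
```

Run:
```python
from st import *
s=st();d=cap('wrist','w3.png');p=np.array(s['position']);R=np.array(s['tcp_rot']);print(p+R@[0,0,.017])
cap('scene');cap('side')
for c in ['scene','side','wrist']: print(c,[[x['at'] for x in finder.recognise(c,n)[:1]] for n in ['crucible','end_stop','push_wall','stop_face']])
```

```text
t 10.25 p [0.5315 0.2773 0.0691] yaw 83.08249998631572 tilt [ 0.0001  0.0001 -1.    ] F [-2.6723 -1.0223  4.6317] q [16.8804 41.6008 93.0174  0.0022 45.3738 23.7963] open 0.006579447022129839
[0.5315 0.2773 0.0521]
scene [[[0.5217, 0.274, 0.0548]], [[0.6613, 0.2869, 0.0394]], [[0.5245, 0.287, 0.0446]], [[0.6546, 0.2816, 0.0359]]]
side [[[0.5866, 0.2793, 0.0685]], [[0.6584, 0.2789, 0.0385]], [[0.5502, 0.298, 0.0433]], [[0.661, 0.2804, 0.0417]]]
wrist [[[0.5962, 0.2761, 0.0717]], [[0.661, 0.2735, 0.0473]], [[0.562, 0.2935, 0.043]], [[0.6614, 0.2728, 0.0473]]]
```

View pics/w3.png

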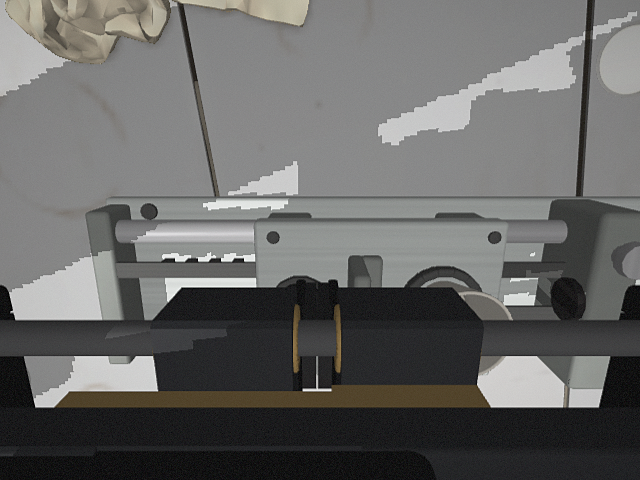

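The wrist view shows the carriage moving with the fingers: collar edge at about (275,285), push wall at (350,270), carriage nose at (507,250) and bumper at (568,298). About 25–30 mm remains, so I'll continue.

Converted, 0.018 m is 0.0225, 0.016 m is 0.02.

Call:
play_rows:
  motion:
    - [[0, 0.0025, 0, 0, 0, 0], [0, 0.0056, 0, 0, 0, 0], [0, 0.0088, 0, 0, 0, 0], [0, 0.0119, 0, 0, 0, 0], [0, 0.015, 0, 0, 0, 0], [0, 0.0175, 0, 0, 0, 0], [0, 0.02, 0, 0, 0, 0], [0, 0.0225, 0, 0, 0, 0]]

```text
time_s: 11.67
position: [0.5492, 0.2753, 0.069]
tcp_rot: [[0.121, 0.993, 0.0], [0.993, -0.121, 0.0], [0.0, -0.0, -1.0]]
force: [-2.4, 2.1, 5.4]
opening: 0.007
grasp_force: 2.3
```

Converted, 0.006 m is 0.0075, 0.005 m is 0.0063.

Call:
play_rows:
  motion:
    - [[0, 0.0013, 0, 0, 0, 0], [0, 0.0025, 0, 0, 0, 0], [0, 0.0038, 0, 0, 0, 0], [0, 0.005, 0, 0, 0, 0], [0, 0.0063, 0, 0, 0, 0], [0, 0.0075, 0, 0, 0, 0]]

```text
time_s: 12.17
position: [0.5551, 0.2746, 0.0691]
tcp_rot: [[0.121, 0.993, 0.0], [0.993, -0.121, 0.0], [0.0, 0.0, -1.0]]
force: [-2.0, 2.0, 5.0]
opening: 0.004
grasp_force: 2.3
```

Converted, 0.005 m is 0.0063, 0.004 m is 0.005.

Call:
play_rows:
  motion:
    - [[0, 0.0013, 0, 0, 0, 0], [0, 0.0025, 0, 0, 0, 0], [0, 0.0038, 0, 0, 0, 0], [0, 0.005, 0, 0, 0, 0], [0, 0.0063, 0, 0, 0, 0], [0, 0.0063, 0, 0, 0, 0]]

```text
time_s: 12.67
position: [0.5604, 0.2739, 0.0691]
tcp_rot: [[0.121, 0.993, 0.001], [0.993, -0.121, 0.0], [0.0, 0.001, -1.0]]
force: [-1.4, 2.7, 5.0]
opening: 0.007
grasp_force: 2.3
```

Run:
```python
from st import *
st();d=cap('wrist','w4.png');cap('side')
for c in ['side','wrist']: print(c,[[x['at'] for x in finder.recognise(c,n)[:1]] for n in ['crucible','end_stop']])
```

```text
t 12.6667 p [0.5604 0.2739 0.0691] yaw 83.07631294898061 tilt [ 0.0008  0.0003 -1.    ] F [-1.4043  2.6592  4.9612] q [15.7955 42.8615 89.3292  0.0039 47.7612 22.7165] open 0.0070922234498153715
side [[[0.618, 0.2747, 0.0702]], [[0.6614, 0.2884, 0.0384]]]
wrist [[[0.6291, 0.27, 0.0712]], [[0.6627, 0.2805, 0.0519]]]
```

View pics/w4.png

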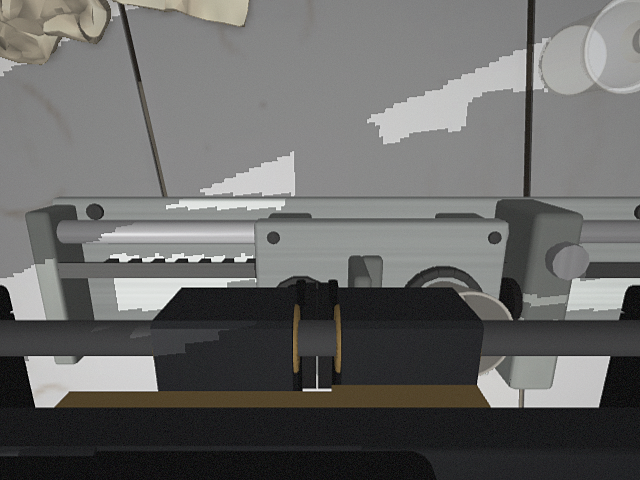

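The carriage nose (507,260) is almost at the bumper (512,297), and the button is still held. I'll close the last few millimetres slowly and watch the force.

Call:
play_rows:
  motion:
    - [[0, 0.0013, 0, 0, 0, 0], [0, 0.0019, 0, 0, 0, 0], [0, 0.0025, 0, 0, 0, 0], [0, 0.0031, 0, 0, 0, 0], [0, 0.0038, 0, 0, 0, 0]]

```text
time_s: 13.38
position: [0.5628, 0.2735, 0.069]
tcp_rot: [[0.12, 0.993, -0.0], [0.993, -0.12, 0.0], [-0.0, -0.0, -1.0]]
force: [-2.4, 2.4, 5.5]
opening: 0.001
grasp_force: 2.3
```

Converted, 0.002 m is 0.0025, 0.001 m is 0.0013.

Call:
play_rows:
  motion:
    - [[0, 0.0006, 0, 0, 0, 0], [0, 0.0013, 0, 0, 0, 0], [0, 0.0019, 0, 0, 0, 0], [0, 0.0025, 0, 0, 0, 0]]

```text
time_s: 13.72
position: [0.5649, 0.2732, 0.069]
tcp_rot: [[0.12, 0.993, -0.0], [0.993, -0.12, -0.0], [-0.0, -0.0, -1.0]]
force: [-2.0, 1.8, 4.3]
opening: 0.006
grasp_force: 2.3
```

Converted, 0.002 m is 0.0025, 0.0015 m is 0.0019.

Call:
play_rows:
  motion:
    - [[0, 0.0006, 0, 0, 0, 0], [0, 0.0013, 0, 0, 0, 0], [0, 0.0019, 0, 0, 0, 0], [0, 0.0025, 0, 0, 0, 0]]

```text
time_s: 14.05
position: [0.5662, 0.2725, 0.0688]
tcp_rot: [[0.12, 0.993, -0.002], [0.993, -0.12, -0.001], [-0.001, -0.002, -1.0]]
force: [-3.1, 0.7, 5.1]
opening: 0.004
grasp_force: 2.4
```

Run:
```python
from st import *
st();d=cap('wrist','w5.png');cap('side')
for c in ['side','wrist']: print(c,[[x['at'] for x in finder.recognise(c,n)[:1]] for n in ['crucible','end_stop']])
```

```text
t 14.05 p [0.5662 0.2725 0.0688] yaw 83.10098695364313 tilt [-0.0018 -0.001  -1.    ] F [-3.1068  0.6875  5.1353] q [15.5384 43.1837 88.4997 -0.0384 48.4321 22.463 ] open 0.003616261597317214
side [[[0.622, 0.2755, 0.0699]], [[0.662, 0.2902, 0.0418]]]
wrist [[[0.6324, 0.2699, 0.0685]], [[0.6655, 0.2818, 0.051]]]
```

Converted, 0.002 m is 0.0025, 0.001 m is 0.0013.

Call:
play_rows:
  motion:
    - [[0, 0.0006, 0, 0, 0, 0], [0, 0.0013, 0, 0, 0, 0], [0, 0.0019, 0, 0, 0, 0], [0, 0.0025, 0, 0, 0, 0]]

```text
time_s: 14.68
position: [0.569, 0.2727, 0.069]
tcp_rot: [[0.12, 0.993, 0.0], [0.993, -0.12, -0.0], [-0.0, 0.0, -1.0]]
force: [-3.2, -0.2, 3.7]
opening: -0.0
grasp_force: 2.3
```

Converted, 0.002 m is 0.0025, 0.0015 m is 0.0019.

Call:
play_rows:
  motion:
    - [[0, 0.0006, 0, 0, 0, 0], [0, 0.0013, 0, 0, 0, 0], [0, 0.0019, 0, 0, 0, 0], [0, 0.0025, 0, 0, 0, 0]]

```text
time_s: 15.02
position: [0.5693, 0.2727, 0.069]
tcp_rot: [[0.121, 0.993, -0.003], [0.993, -0.121, -0.0], [-0.0, -0.003, -1.0]]
force: [-7.1, 0.6, 6.4]
opening: 0.008
grasp_force: 4.2
```

Run:
```python
from st import *
st();d=cap('wrist','w6.png')
```

```text
t 15.0167 p [0.5693 0.2727 0.069 ] yaw 83.07024758469193 tilt [-0.0034 -0.     -1.    ] F [-7.0563  0.5539  6.395 ] q [15.4402 43.3422 87.9957  0.0662 48.8499 22.3263] open 0.007961199698608553
```

View pics/w6.png

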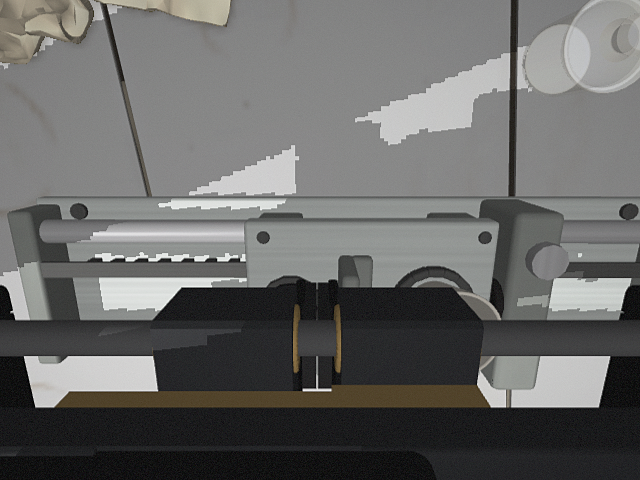

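The wall face (340,275) now touches the fingertips. The carriage has stalled against the bumper and the push force has risen to 7 N, so it is at the stop. I'll settle briefly under light forward pressure, then lift straight up to release the button.

Converted, 0.0005 m is 0.0006.

Call:
play_rows:
  motion:
    - [[0, 0.0006, 0, 0, 0, 0], [0, 0.0006, 0, 0, 0, 0], [0, 0.0006, 0, 0, 0, 0], [0, 0.0006, 0, 0, 0, 0]]

```text
time_s: 15.4
position: [0.5694, 0.2727, 0.069]
tcp_rot: [[0.12, 0.993, -0.004], [0.993, -0.12, -0.0], [-0.001, -0.004, -1.0]]
force: [-7.0, 1.2, 6.8]
opening: 0.005
grasp_force: 4.5
```

Converted, -0.016 m is -0.02, -0.005 m is -0.0063.

Call:
play_rows:
  motion:
    - [[0, 0, -0.0025, 0, 0, 0], [0, 0, -0.005, 0, 0, 0], [0, 0, -0.0075, 0, 0, 0], [0, 0, -0.01, 0, 0, 0], [0, 0, -0.0125, 0, 0, 0], [0, -0.0013, -0.0138, 0, 0, 0], [0, -0.0038, -0.0163, 0, 0, 0], [0, -0.0063, -0.02, 0, 0, 0]]

```text
time_s: 16.07
position: [0.5687, 0.2731, 0.0856]
tcp_rot: [[0.12, 0.993, 0.005], [0.993, -0.12, 0.001], [0.001, 0.005, -1.0]]
force: [1.1, 0.2, -0.4]
opening: 0.007
grasp_force: 0.0
```

Converted, -0.18 m is -0.225, -0.16 m is -0.2.

Call:
play_rows:
  motion:
    - [[0, 0, -0.0125, 0, 0, 0], [0, 0, -0.0375, 0, 0, 0], [0, 0, -0.075, 0, 0, 0], [0, 0, -0.1188, 0, 0, 0], [0, 0, -0.1625, 0, 0, 0], [0, 0, -0.2, 0, 0, 0], [0, 0, -0.225, 0, 0, 0], [-0.0125, 0, -0.225, 0, 0, 0]]

```text
time_s: 16.73
position: [0.5696, 0.2651, 0.2728]
tcp_rot: [[0.119, 0.993, 0.016], [0.993, -0.119, 0.005], [0.007, 0.016, -1.0]]
force: [0.6, -0.2, 1.5]
opening: 0.003
grasp_force: 0.0
```

Converted, -0.06 m is -0.075, -0.05 m is -0.0625.

Call:
play_rows:
  motion:
    - [[-0.0375, -0.0125, 0, 0, 0, 0], [-0.0625, -0.0375, 0, 0, 0, 0], [-0.075, -0.0625, 0, 0, 0, 0], [-0.075, -0.0625, 0, 0, 0, 0], [-0.075, -0.0625, 0, 0, 0, 0]]

```text
time_s: 17.15
position: [0.5079, 0.2087, 0.2654]
tcp_rot: [[0.121, 0.993, 0.001], [0.993, -0.121, -0.0], [0.0, 0.001, -1.0]]
force: [-0.4, 1.3, 1.3]
opening: 0.001
grasp_force: 0.0
```

Run:
```python
from st import *
st();d=cap('wrist');cap('side')
for c in ['side','wrist']: print(c,[[x['at'] for x in finder.recognise(c,n)[:1]] for n in ['crucible','end_stop','lock_button','weigh_bottle']])
f=cv2.cvtColor(d['frame'],cv2.COLOR_RGB2BGR);p=proj(d,[.57,.27,.05])[0].astype(int);print(p)
y,x=np.clip(p[1]-100,0,240),np.clip(p[0]-130,0,380)
cv2.imwrite('pics/w7.png',cv2.resize(f[y:y+195,x:x+260],None,fx=3,fy=3,interpolation=cv2.INTER_CUBIC))
```

```text
t 17.15 p [0.5079 0.2087 0.2654] yaw 83.02983742674581 tilt [ 0.0012 -0.0001 -1.    ] F [-0.3584  1.2846  1.28  ] q [10.6849 22.5772 91.3645 -0.0183 65.9886 17.6625] open 0.0013090605241060048
side [[[0.6219, 0.273, 0.071]], [[0.6639, 0.2866, 0.0416]], [], [[0.6848, 0.371, 0.0309]]]
wrist [[[0.6301, 0.2638, 0.0607]], [[0.6616, 0.2629, 0.0506]], [[0.5603, 0.2714, 0.0596]], [[0.6914, 0.3604, 0.0417]]]
[377 142]
```

View pics/w7.png

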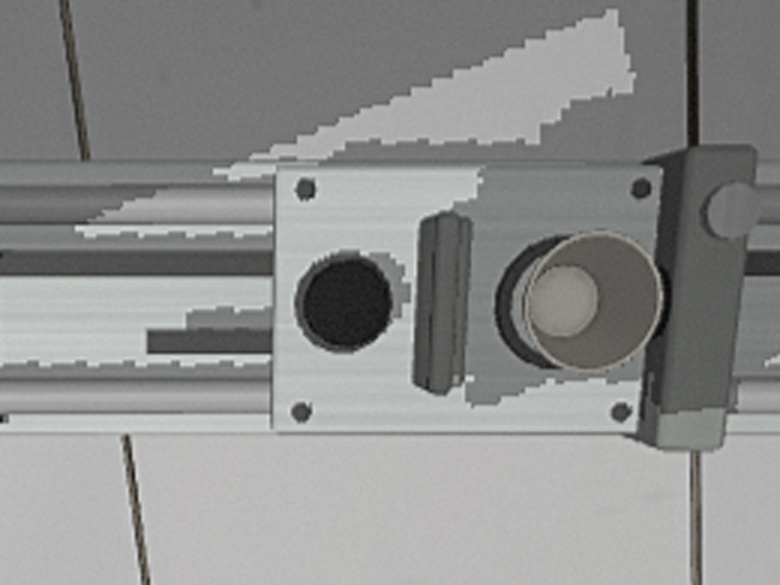

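The carriage sits against the end stop, its nose meeting the bumper at about (662,300) in the crop. The button is up at (345,303), the crucible is in its cell at (590,300) and the arm is clear, so I'll hand in.

```bash
python3 -c "
from rig import bot
print(bot.hand_in())"
```

```text
the job is handed in; nothing more can be done
None
```

The job is handed in: I pushed the carriage fully against the end stop with the button held down, then released the button so it came up there. The crucible is still in its cell and the arm is clear. I judged this from the final picture and the force readings; the hand-in gave no verdict.

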